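# Push the tube rack past the spring gate

### The job

The blue rack of sample tubes waits in the raised chute, in front of a spring-closed gate arm. With one fingertip press the long bar beside the chute inward to swing the gate open, and keep it held open while you push the rack along the chute, past the gate and home against the end stop, without the gate touching the rack and without lifting or tipping the rack. Then back off and let the gate spring shut behind the rack, leaving the small loose things on the table where they are.

Things in the scene. Friction and masses are not known exactly. Their poses are not given: they have to be found in the camera images.
- chute: Fixed raised chute, 606 mm long. Origin on the table under mid-channel, in the gate's plane; +x = the rack's travel (roughly world -y), z up; -y = press bar side. In its frame, mm: floor top z 20, x -360 to the end stop; channel y -34.5 to 34.5; curb (top z 30) at -y, fence (top z 46) at +y; keep gripper bodies above z 100.
- bearing_wall (a point): Middle of the top of an upright aluminium wall fixed to the chute outside the curb: chute x -360 to +100, y -57 to -51, top z 46 mm; black bearing blocks on it reach y -57.5 and z 64. A gap separates it from the curb. One finger can work inside the channel behind the rack while the other works outside this wall, the wall and bar between them.
- gate (a joint): Gate hinge, rad: 0 closed, 1.1 fully open; a light spring (2 to 4 N at the press bar) closes it. Pushing the press bar inward (chute +y) opens it. From 0.68 up the blade is clear of the rack; 0.8 to 0.9 is a good value to hold, with the bar's outer side at chute y -68 to -64 mm (closed: y -90). Pushing the rack against the blade does not open it.
- gate_hinge (a point): Fixed point on the hinge axis, in the gate plane: chute x 0, y -54, z 58 mm; the axis runs along chute x. For gate value g, the press bar's centre line is at chute y -54 - 36 sin(1.05 - g), z 58 + 36 cos(1.05 - g) mm, the blade's tip at y -54 + 48 sin(0.96 - g), z 58 - 48 cos(0.96 - g) mm.
- press_bar_mid (a point): Point on the centre line of the press bar, a straight steel roller, 10 mm thick, free to spin on its own axis, parallel to chute x from x -365 to +85 mm, on the outer side of the bearing wall; this point is at chute x -140 mm. Closed, it leans outward at z 76 mm. It moves with the gate.
- blade_tip (a point): Rounded end of the gate blade, an arm 10 mm wide and 8 mm thick along chute x (x -4 to +4), 48 mm long from the hinge axis. Closed, it bars the press bar's side of the channel; open, it hangs outside the channel. It moves with the gate.
- tube_rack: Blue tube rack, 64 (x) by 221 (y) by 55 mm, 0.2 to 0.4 kg, five capped tubes fixed in its front and middle, to 85 mm high. Origin: centre of its underside; +y points along chute +x. Solid end walls at y -106 and +106 mm, 5 to 52 mm up; push the rear one (-y). Starts with its front 30 to 80 mm before the gate; home, its origin is at chute x 128 mm.
- petri_dish: Closed petri dish, 62 mm across, 13 high, loose on the table on the robot's side of the chute; leave it alone. Origin at the centre of its underside.
- test_cassette: White test cassette, 20 x 70 x 5 mm, loose on the table on the robot's side; leave it alone. Origin at the centre of its underside.
- marker: Marker pen, 135 mm long, 16 thick, loose on the table on the robot's side; leave it alone. Origin at the centre of its underside.

How it is judged:
On the way, in this order (a step that is already met when the one before it is completed fails the run):
1. a finger holds the gate open while the rack is still in front of it (value of joint gate above 0.6 rad and contact force between the fingers and gate above 0.3 N and x of tube_rack in the frame of chute below -0.11 m), for 0.2 s.
2. the rack is halfway through the gate, which a finger still holds open (value of joint gate above 0.6 rad and contact force between the fingers and gate above 0.3 N and x of tube_rack in the frame of chute between -0.04 and 0.08 m), for 0.05 s.
At the end, for the whole second after the job is handed in: The rack rests flat on the chute floor, lengthwise in the channel and within 7 mm of home against the end stop, and the gate has sprung shut behind it (within 0.08 rad of closed) (x of tube_rack in the frame of chute between 0.121 and 0.135 m and y of tube_rack in the frame of chute between -0.006 and 0.006 m and z of tube_rack in the frame of chute below 0.025 m and angle between the y axis of tube_rack and the x axis of chute, either way round below 0.08 rad and angle between tube_rack's own z axis and vertical below 0.05 rad and linear speed of tube_rack below 0.02 m/s and value of joint gate below 0.08 rad); the robot touches nothing.
It fails at once if the gate touches the rack (over 1 N) (contact force between gate and tube_rack above 1 N).
It fails at once if the rack is lifted more than 10 mm off the chute floor (z of tube_rack in the frame of chute above 0.03 m).
It fails at once if the rack is tipped (angle between tube_rack's own z axis and vertical above 0.15 rad).
It fails at once if the petri dish, test cassette or marker is moved more than 20 mm (distance of any of petri_dish, test_cassette, marker from where it was at the start of the episode above 0.02 m).
It also fails if it takes over 48 s, if anything falls off the work surface, if the arm or the gripper's body presses on something with over 40 N, if the wrist force passes 120 N, or if a joint passes its speed limit or range.

### The arm

A 6-joint arm with a two-finger parallel gripper is mounted at the origin on a cart in front of the work surface, level with it; the furniture and walls round the work are solid. World frame = base frame: x ahead of the robot, y to its left, z up, the work surface at z = 0. Lengths are in m, angles in rad, forces in N, time in s.
With the tool pointing down it reaches from about 0.25 to 0.775 m from the base axis. Payload 4 kg.
Tool frame: the origin (TCP) lies between the finger pads; the fingertips stand 25 mm ahead of it and the grasp point (between the pads) lies 6 mm ahead of it (robot.tip_reach is the z of the fingertips in the tool frame, in m); z points along the fingers, y is the line along which they close (so a half turn about z gives the same grasp; the last joint's range is limited). The gripper opens to 94 mm and grips with 3 to 60 N. Pads are 16 mm wide; open, the fingers measure 119 mm over their backs; the gripper's body (75 mm by 177 mm) begins 78 mm behind the grasp point.
Start: joints at [-1.385, 0.087, 1.371, -0, 1.684, -0.103], TCP at [0.157, -0.527, 0.231] pointing down, gripper open.
Joint ranges: [-3.1, 3.1], [-0.76, 2.03], [0.27, 2.55], [-1.08, 4.22], [0.17, 2.65], [-2.57, 2.57]. Speed limits (rad/s): [2.79, 2.79, 3.14, 3.14, 3.14, 3.14].

### API

Orientations are given as [roll, pitch, yaw] about the fixed x, y, z axes, in that order (R = Rz(yaw) Ry(pitch) Rx(roll)).
In Python, from bench import robot gives the robot as it stands. The module is installed in compiled form; this text tells all that it offers.
- The arm moves only by the shell command python3 -m handwheel 'ROWS'. ROWS is JSON, a list of rows, each a list of 3 entries, a list of its own where there are three numbers: the turn, a rotation vector about the world's x, y, z in units of 90 degrees (1.0 is 90 degrees), then the shift along the world's x, y, z in units of 0.05 m (1.0 is 0.05 m), then the closure, from 0 (fully open) to 1 (shut). A call has 1 to 5 rows; each row shifts and turns the commanded pose from where the row before left it; what a row does not reach is not made up. A row lasts 1/10 s, in which the tool goes at most 50 mm and 8.59 degrees, less where a joint would pass 70% of its speed; a pose out of reach is approached as far as the arm can. A call with a number of a shift or a turn outside -1 to 1 is refused whole. A call with a gripper value outside its range is refused whole. The fingers move at their own pace and stop on an object; the grip force is fixed at half the most. Time passes only in rows, so rows that do not move let the fingers close. It gives the time, the measured TCP pose, the force, the opening and the grip force at its end, in the units of the state.
- robot.get_obs(): the state, without advancing time (a new reading comes with each control period).
- robot.snapshot(name): name is "side" or "top"; returns (picture, depth): 384x512x3 uint8, red, green, blue; 384x512 float32, m along the optical axis (not along the pixel's ray), 0 where there is no reading.
- robot.calibration(name): a dict with "mtx" (3x3 intrinsics, pixels), "extrinsics" (4x4, takes a point from camera to world coordinates). Camera axes: x right, y down, z forward; pixel columns grow to the right and rows downward; lengths in m; the calibration is good to about 2 mm. A picture is of the moment at which its call begins. calibration takes no time and is no camera call.
- robot.close_job(): hands the job in; it is judged then, once.
Trained networks look in the newest picture that a camera, given by its name, has taken for a name from the list of things; names that differ only in an ending like _2 or _b are one class to them, and where a whole thing is asked for, a point or a joint stands for the part that bears it (a point fixed in the world has none). Each returns a list of dicts, best first, with "p" (0 to 1); they miss things now and then, are a little off and sometimes report something else, mostly with a low value. They report only what shows in the picture. A call takes as long as a camera call.
- robot.boxes_of(query, camera): "bbox" ([left, top, right, bottom] in pixels, round what is visible of it).
The state is a dict: "time": time; "joint_positions": joint angles; "qvel": joint speeds; "joint_torque": joint torques, N m; "tool_pos": TCP position; "ee_rot": TCP orientation; "wrist_force": force on the tool from outside, world axes, zero at the start; "wrist_torque": the same for the moment, N m; "width": finger opening in m; "finger_force": force on a finger pad.
Only numpy, scipy, OpenCV 4.12 (cv2) and the standard library are available. Lean on these libraries where they do the work, as an engineer would, in place of code of your own. Each camera call takes 0.05 s, during which the arm holds its last target. There are 200 camera calls.

## Working session

There is one attempt and no reset: what is moved stays moved. The work goes in short steps, Python scripts to look and compute and a shell command to move; the robot and the scene stay as the last step left them, time stands still between calls to the robot, and variables do not carry over. Pictures are saved under pics/ and viewed, at most 10 in all, crops included, and the job is handed in when it is done.

```bash
mkdir -p pics; python3 - <<'E'
from bench import robot
import cv2,numpy as np
for c in("top","side"):
    p,d=robot.snapshot(c); cv2.imwrite(f"pics/{c}1.png",p[:,:,::-1]); np.savez(f"{c}1.npz",p=p,d=d)
    for q in("chute","tube_rack","petri_dish","test_cassette","marker","gate"):
        print(c,q,[(b["bbox"],round(b["p"],2)) for b in robot.boxes_of(q,c)[:2]])
o=robot.get_obs();print(o)
E
```

```text
top chute [([68.0, 141.3, 344.6, 206.6], 0.91)]
top tube_rack [([122.5, 146.7, 215.7, 182.4], 0.61)]
top petri_dish [([307.4, 220.7, 336.6, 244.9], 0.95)]
top test_cassette [([353.0, 227.1, 382.8, 233.8], 0.58)]
top marker [([113.7, 233.1, 171.7, 239.1], 0.94)]
top gate [([73.6, 170.6, 280.2, 202.3], 0.69)]
side chute [([218.1, 131.9, 281.1, 356.9], 0.95)]
side tube_rack [([225.5, 223.4, 249.7, 314.9], 0.8)]
side petri_dish [([276.9, 148.4, 297.5, 162.9], 0.69)]
side test_cassette [([277.8, 115.3, 283.0, 131.1], 0.4), ([277.1, 146.3, 295.8, 163.7], 0.23)]
side marker [([294.8, 267.3, 304.4, 321.1], 0.85), ([217.8, 128.5, 280.0, 360.9], 0.74)]
side gate []
{'time': 0.7, 'joint_positions': array([-1.38505730e+00,  8.71500574e-02,  1.37064043e+00, -1.70580451e-05,
        1.68361068e+00, -1.03081125e-01]), 'qvel': array([-0.00088463,  0.00140729, -0.00144285, -0.00027507,  0.00094992,
        0.00053795]), 'joint_torque': array([ 7.41860531e-04, -3.39907730e+01, -3.02517450e+01,  7.19601195e-02,
        2.32135202e-02,  2.20469207e-05]), 'tool_pos': array([ 0.1566576 , -0.52724904,  0.23056346]), 'ee_rot': array([3.14140393e+00, 3.65630599e-05, 2.88818229e-01]), 'wrist_force': array([-0.49041137, -0.239474  , -0.3622784 ]), 'wrist_torque': array([ 0.05923221, -0.00807404,  0.04368793]), 'finger_force': 0.0, 'width': 0.09379432308586022}
```

View pics/top1.png

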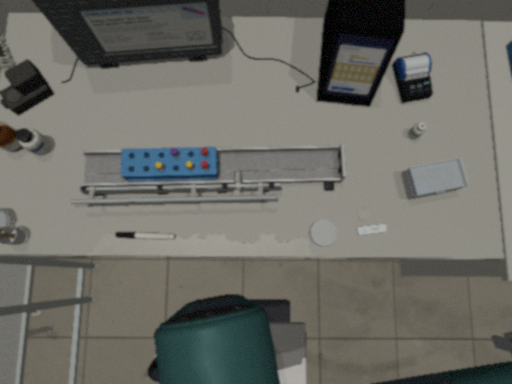

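View pics/side1.png

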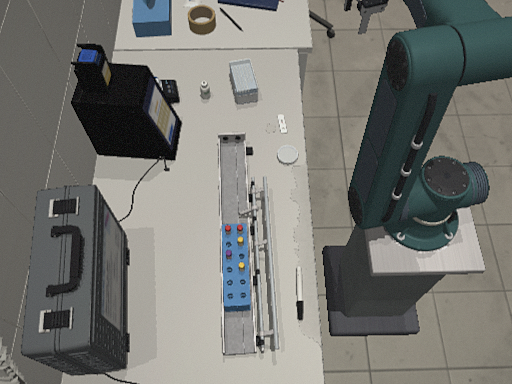

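The top view shows the rack in the chute at about (122–216, 147–182), its tubes towards the gate on the right. The press bar is at rows 198–204, with the dish, cassette and marker below it. The side view agrees. Next I fit the chute frame.

```bash
cat > h.py <<'E'
import numpy as np,cv2
from bench import robot
def cloud(c,d):
    K=robot.calibration(c)
    M,E=np.array(K["mtx"]),np.array(K["extrinsics"])
    v,u=np.indices(d.shape); P=np.stack([(u-M[0,2])/M[0,0]*d,(v-M[1,2])/M[1,1]*d,d],-1)
    return P@E[:3,:3].T+E[:3,3]
E
python3 - <<'E'
from h import *
R={}
for c in("top","side"):
    f=np.load(c+"1.npz");p,d=f["p"],f["d"];W=cloud(c,d);R[c]=W
    hsv=cv2.cvtColor(p,cv2.COLOR_RGB2HSV)
    x,y,z=W[...,0],W[...,1],W[...,2]
    roi=(d>0)
    b=[122,147,216,183] if c=="top" else [220,220,252,318]
    box=np.zeros(d.shape,bool);box[b[1]:b[3],b[0]:b[2]]=1
    m=box&(hsv[...,0]>95)&(hsv[...,0]<120)&(hsv[...,1]>120)&(z>.06)&(z<.085)
    r=cv2.minAreaRect(W[m][:,:2].astype(np.float32)*1000);print(c,"rack",r,m.sum(),np.median(z[m]))
    for n,q in dict(chute=[68,141,345,207] if c=="top" else [215,128,285,360]).items():
        box[:]=0;box[q[1]:q[3],q[0]:q[2]]=1
        m=box&(z>.01)&(z<.12)
        print(c,n,np.percentile(W[m],[0,1,50,99,100],axis=0).round(3).tolist())
        # profile: height along x for slices of y
        for y0 in np.arange(-.5,.4,.06):
            s=m&(abs(y-y0)<.012)
            if s.sum()>30:
                h=[];
                for x0 in np.arange(x[s].min(),x[s].max(),.006):
                    t=s&(x>=x0)&(x<x0+.006)
                    if t.sum(): h.append((int(x0*1000),int(np.percentile(z[t],90)*1000)))
                print(round(y0,2),h)
for n,c,b in(("petri","top",[307,221,337,245]),("cas","top",[353,227,383,234]),("mark","top",[114,233,172,239])):
    print(n,R[c][(b[1]+b[3])//2,(b[0]+b[2])//2],R[c][b[1],b[0]],R[c][b[3],b[2]])
E
```

```text
top rack ((502.2494812011719, 149.10955810546875), (61.751564025878906, 208.17279052734375), 1.9110429286956787) 1850 0.07517860996982295
top chute [[0.406, -0.248, 0.01], [0.411, -0.242, 0.013], [0.492, 0.071, 0.031], [0.549, 0.35, 0.104], [0.555, 0.358, 0.109]]
-0.2 [(455, 13), (461, 14), (467, 20), (473, 31), (479, 22), (485, 23), (491, 23), (497, 22), (503, 23), (509, 22), (515, 23), (521, 22), (527, 22), (533, 22), (539, 21), (545, 48), (551, 45)]
-0.14 [(470, 31), (476, 23), (482, 22), (488, 23), (494, 22), (500, 22), (506, 22), (512, 22), (518, 22), (524, 22), (530, 22), (536, 23), (542, 46), (548, 47)]
-0.08 [(420, 82), (426, 82), (444, 11), (450, 64), (456, 66), (468, 32), (474, 30), (480, 24), (486, 21), (492, 22), (498, 22), (504, 24), (510, 22), (516, 23), (522, 22), (528, 22), (534, 23), (540, 47), (546, 47)]
-0.02 [(418, 82), (424, 82), (442, 64), (448, 62), (454, 66), (460, 62), (466, 34), (472, 26), (478, 22), (484, 22), (490, 22), (496, 21), (502, 22), (508, 22), (514, 23), (520, 22), (526, 22), (532, 22), (538, 46), (544, 47)]
0.04 [(415, 83), (421, 82), (445, 62), 
[... 3242 characters left out ...]
, (474, 21), (480, 24), (486, 21), (492, 21), (498, 21), (504, 21), (510, 20), (516, 21), (522, 20), (528, 45), (534, 47)]
0.34 [(406, 81), (412, 80), (436, 64), (442, 64), (448, 13), (454, 30), (460, 28), (466, 22), (472, 21), (478, 21), (484, 21), (490, 21), (496, 20), (502, 21), (508, 20), (514, 23), (520, 20), (526, 47), (532, 48)]
petri [ 0.35164486 -0.20139824  0.01262236] [ 3.81019668e-01 -1.68477717e-01 -1.22614776e-04] [ 0.32498004 -0.23787402  0.00084041]
cas [ 0.36060758 -0.31199955  0.0015667 ] [ 0.36751643 -0.27692245  0.00081383] [ 0.35169029 -0.34787039 -0.00102203]
mark [0.34168358 0.21172259 0.01305907] [ 0.34956794  0.28327075 -0.00227155] [0.33624485 0.14712807 0.00128212]
```

```bash
python3 -m handwheel '[[[0,0,0.0838],[0.28,0.815,0],0.23],[[0,0,0.0838],[0.28,0.815,0],0.23],[[0,0,0.0838],[0.28,0.815,0],0.23],[[0,0,0.0838],[0.28,0.815,0],0.23],[[0,0,0.0838],[0.28,0.815,0],0.23]]'
python3 -m handwheel '[[[0,0,0.0838],[0.28,0.815,0],0.23],[[0,0,0.0838],[0.28,0.815,0],0.23],[[0,0,0.0838],[0.28,0.815,0],0.23],[[0,0,0.0838],[0.28,0.815,0],0.23],[[0,0,0.0838],[0.28,0.815,0],0.23]]'
python3 -m handwheel '[[[0,0,0],[0.28,0.815,0],0.23],[[0,0,0],[0.28,0.815,0],0.23],[[0,0,0],[0.28,0.815,0],0.23],[[0,0,0],[0.28,0.815,0],0.23],[[0,0,0],[0.28,0.815,0],0.23]]'
python3 -m handwheel '[[[0,0,0],[0.28,0.815,0],0.23],[[0,0,0],[0.28,0.815,0],0.23],[[0,0,0],[0.28,0.815,0],0.23],[[0,0,0],[0.28,0.815,0],0.23],[[0,0,0],[0,0,0],0.23]]'
```

```text
time: 1.2
tool_pos: [0.2269, -0.3219, 0.2306]
ee_rot: [3.141, -0.0, 0.952]
wrist_force: [0.8, -0.3, 0.7]
width: 0.0722
finger_force: 0.0
time: 1.7
tool_pos: [0.2968, -0.1181, 0.2308]
ee_rot: [3.14, 0.001, 1.61]
wrist_force: [0.6, -0.3, -0.0]
width: 0.0724
finger_force: 0.0
time: 2.2
tool_pos: [0.3668, 0.0859, 0.231]
ee_rot: [3.14, 0.0, 1.606]
wrist_force: [1.2, -0.5, 0.7]
width: 0.073
finger_force: 0.0
time: 2.7
tool_pos: [0.4231, 0.2508, 0.2293]
ee_rot: [-3.14, -0.001, 1.61]
wrist_force: [0.5, 0.6, -0.1]
width: 0.0723
finger_force: 0.0
```

```bash
python3 -m handwheel '[[[0,0,0],[0.14,0.37,-0.5],0.23],[[0,0,0],[0.14,0.37,-0.5],0.23],[[0,0,0],[0,0,-0.5],0.23],[[0,0,0],[0,0,-0.4],0.23],[[0,0,0],[0,0,0],0.23]]'
python3 - <<'E'
from h import *
ims=[]
for c,b in(("top",(60,130,230,260)),("side",(200,220,330,370))):
    p,d=robot.snapshot(c);x0,y0,x1,y1=b;np.savez(c+"2.npz",p=p,d=d)
    q=cv2.resize(p[y0:y1,x0:x1],(400,int(400*(y1-y0)/(x1-x0))),interpolation=cv2.INTER_CUBIC);ims.append(q)
h=max(i.shape[0] for i in ims)
cv2.imwrite("pics/a2.png",np.hstack([np.pad(i,((0,h-i.shape[0]),(0,0),(0,0))) for i in ims])[:,:,::-1])
print(robot.get_obs()["tool_pos"],robot.get_obs()["ee_rot"])
E
```

```text
time: 3.2
tool_pos: [0.4345, 0.2823, 0.1321]
ee_rot: [-3.135, 0.004, 1.605]
wrist_force: [-0.6, -0.3, 0.0]
width: 0.0723
finger_force: 0.0
[0.43664553 0.28344148 0.13594544] [3.14153324e+00 2.51537960e-04 1.60455999e+00]
```

View pics/a2.png

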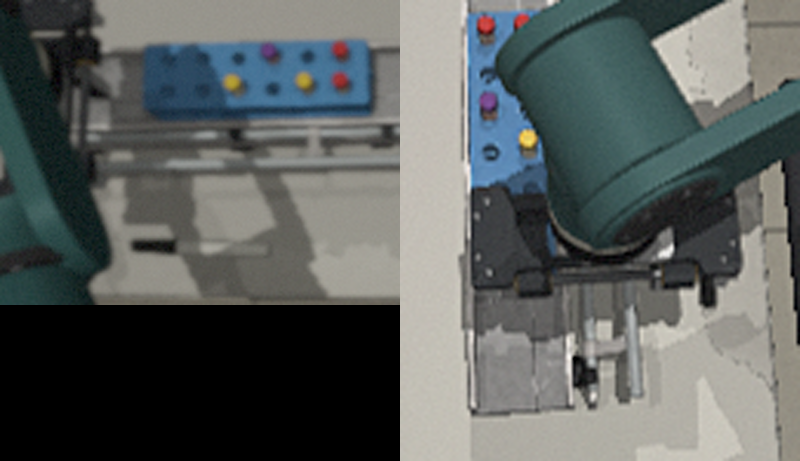

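The side crop shows one fingertip over the channel (about 535, 280) and the other outside the press bar (about 708, 290). I go down next to the bar in small steps.

```bash
python3 -m handwheel '[[[0,0,0],[0,0.04,-0.25],0.23],[[0,0,0],[0,0.04,-0.25],0.23],[[0,0,0],[0,0,-0.25],0.23],[[0,0,0],[0,0,-0.1],0.23],[[0,0,0],[0,0,0],0.23]]'
python3 -m handwheel '[[[0,0,0],[0,0,-0.15],0.23],[[0,0,0],[0,0,-0.15],0.23],[[0,0,0],[0,0,-0.15],0.23],[[0,0,0],[0,0,0],0.23],[[0,0,0],[0,0,0],0.23]]'
```

```text
time: 3.8
tool_pos: [0.4358, 0.2875, 0.0914]
ee_rot: [-3.139, 0.001, 1.605]
wrist_force: [-0.5, 0.1, -0.3]
width: 0.0724
finger_force: 0.0
time: 4.3
tool_pos: [0.4365, 0.2879, 0.0702]
ee_rot: [-3.141, 0.0, 1.605]
wrist_force: [1.2, -0.3, -0.5]
width: 0.0725
finger_force: 0.0
```

```bash
python3 -m handwheel '[[[0,0,0],[0.13,0,0],0.23],[[0,0,0],[0.13,0,0],0.23],[[0,0,0],[0.13,0,0],0.23],[[0,0,0],[0.13,0.02,0],0.23],[[0,0,0],[0.12,0,0],0.23]]'
python3 -m handwheel '[[[0,0,0],[0,0,0],0.23],[[0,0,0],[0,0,0],0.23],[[0,0,0],[0,0,0],0.23]]'
python3 - <<'E'
from h import *
p,d=robot.snapshot("top");W=cloud("top",d);x,y,z=[W[...,i] for i in range(3)]
b=np.zeros(d.shape,bool);b[165:210,150:285]=1
O=np.array([.5085,0]);cx=(x-O[0])*.0345-(y-O[1])*.9994;cy=(x-O[0])*.9994+(y-O[1])*.0345
for lo in(-100,-40,10,50):
    m=b&(cx>lo/1e3)&(cx<lo/1e3+.03)&(z>.07)&(cy<-.045)&(z<.12)
    if m.sum(): print(lo,m.sum(),np.percentile(cy[m],[5,50,95]).round(4),np.median(z[m]).round(4))
cv2.imwrite("pics/a3.png",cv2.resize(p[130:260,60:300],(720,390),interpolation=cv2.INTER_CUBIC)[:,:,::-1])
E
```

```text
time: 4.8
tool_pos: [0.4692, 0.289, 0.0703]
ee_rot: [-3.141, 0.0, 1.605]
wrist_force: [-3.5, 0.6, -0.2]
width: 0.0724
finger_force: 1.5
time: 5.1
tool_pos: [0.4685, 0.2889, 0.0704]
ee_rot: [-3.141, 0.0, 1.605]
wrist_force: [-2.5, 0.1, -0.5]
width: 0.0723
finger_force: 1.4
-100 66 [-0.0669 -0.0631 -0.0581] 0.0975
-40 56 [-0.0668 -0.0633 -0.0598] 0.0981
10 65 [-0.0674 -0.0636 -0.0584] 0.0973
50 53 [-0.0668 -0.0636 -0.0599] 0.098
```

View pics/a3.png

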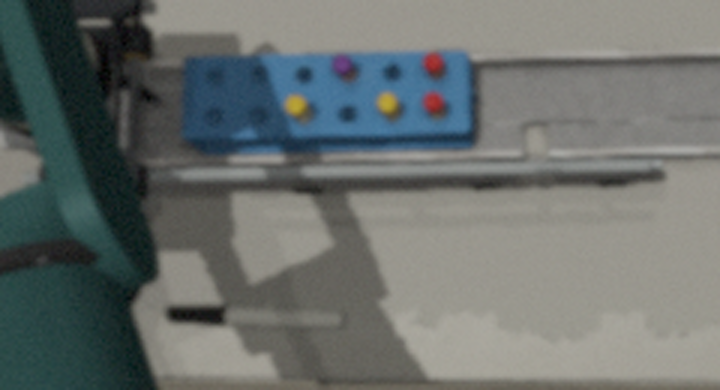

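```bash
python3 - <<'E'
from h import *
f=np.load("top1.npz");p2,d=robot.snapshot("top")
for n,D,P in(("before",f["d"],f["p"]),("now",d,p2)):
    W=cloud("top",D);x,y,z=[W[...,i]for i in range(3)]
    cx=(x-.5085)*.0345-y*.9994;cy=(x-.5085)*.9994+y*.0345
    for u in (230,237,239,241,248):
        print(n,u,[(v,int(cx[v,u]*1e3),int(cy[v,u]*1e3),int(z[v,u]*1e3),int(P[v,u].mean())) for v in range(168,190,2)])
E
```

```text
before 230 [(168, -14, -5, 22, 113), (170, -14, -9, 19, 127), (172, -14, -15, 21, 120), (174, -14, -19, 21, 117), (176, -14, -25, 23, 119), (178, -15, -28, 18, 121), (180, -14, -36, 30, 144), (182, -14, -40, 26, 115), (184, -13, -52, 63, 124), (186, -13, -57, 63, 124), (188, -14, -58, 43, 71)]
before 237 [(168, 1, -6, 24, 117), (170, 1, -10, 20, 115), (172, 2, -19, 37, 127), (174, 2, -25, 43, 131), (176, 2, -31, 48, 131), (178, 2, -37, 53, 133), (180, 2, -42, 54, 129), (182, 2, -48, 63, 130), (184, 2, -54, 68, 153), (186, 2, -58, 67, 146), (188, 2, -62, 63, 113)]
before 239 [(168, 6, -5, 19, 113), (170, 6, -11, 23, 105), (172, 6, -20, 42, 111), (174, 6, -25, 44, 112), (176, 6, -31, 47, 110), (178, 6, -37, 53, 110), (180, 6, -41, 53, 110), (182, 7, -49, 65, 121), (184, 6, -54, 66, 147), (186, 6, -58, 67, 144), (188, 6, -62, 63, 112)]
before 241 [(168, 11, -5, 19, 117), (170, 11, -10, 19, 100), (172, 10, -11, 4, 100), (174, 10, -15, -1, 98), (176, 10, -20, 1, 91), (178, 10, -25, 0, 87), (180, 10, -30, 0, 94), (182, 10, -34, -1, 89), (184, 11, -53, 62, 133), (186, 11, -57, 62, 132), (18
[... 986 characters left out ...]
), (178, 5, -25, 0, 148), (180, 5, -30, 0, 141), (182, 7, -49, 65, 127), (184, 7, -61, 99, 132), (186, 7, -64, 96, 125), (188, 6, -62, 62, 88)]
now 241 [(168, 11, -6, 22, 128), (170, 11, -10, 18, 107), (172, 10, -10, 1, 114), (174, 10, -15, 1, 129), (176, 10, -19, -2, 138), (178, 10, -25, 1, 140), (180, 10, -30, 0, 141), (182, 10, -35, 1, 128), (184, 12, -61, 98, 132), (186, 11, -65, 96, 122), (188, 9, -49, 0, 90)]
now 248 [(168, 27, -5, 16, 124), (170, 27, -10, 19, 107), (172, 27, -15, 18, 127), (174, 27, -21, 24, 127), (176, 27, -25, 21, 129), (178, 27, -30, 21, 127), (180, 27, -37, 30, 157), (182, 27, -40, 24, 134), (184, 27, -61, 98, 130), (186, 27, -65, 95, 122), (188, 26, -57, 36, 72)]
```

The pale patch at the gate is a slot in the floor, with depth near 0, and the blade is out of the channel. The bar's outer side is at about y -68, so g is about 0.79. Now I push, with slightly more opening.

```bash
python3 -m handwheel '[[[0,0,0],[0.03,-0.15,0],0.23],[[0,0,0],[0.02,-0.15,0],0.23],[[0,0,0],[0,-0.1,0],0.23],[[0,0,0],[0,-0.1,0],0.23],[[0,0,0],[0.01,-0.1,0],0.23]]'
python3 -m handwheel '[[[0,0,0],[0.01,-0.2,0],0.23],[[0,0,0],[0.01,-0.2,0],0.23],[[0,0,0],[0,-0.2,0],0.23],[[0,0,0],[0.01,-0.2,0],0.23],[[0,0,0],[0.01,-0.2,0],0.23]]'
```

```text
time: 5.7
tool_pos: [0.4716, 0.2591, 0.0706]
ee_rot: [3.141, -0.001, 1.605]
wrist_force: [-2.3, 4.2, -1.0]
width: 0.0722
finger_force: 2.3
time: 6.2
tool_pos: [0.4736, 0.2084, 0.0706]
ee_rot: [3.141, -0.0, 1.605]
wrist_force: [-2.9, 4.0, 0.9]
width: 0.0721
finger_force: 2.5
```

```bash
python3 -m handwheel '[[[0,0,0],[0.005,-0.2,0],0.23],[[0,0,0],[0.005,-0.2,0],0.23],[[0,0,0],[0.005,-0.2,0],0.23],[[0,0,0],[0.005,-0.2,0],0.23],[[0,0,0],[0.005,-0.2,0],0.23]]'
python3 -m handwheel '[[[0,0,0],[0.005,-0.2,0],0.23],[[0,0,0],[0.005,-0.2,0],0.23],[[0,0,0],[0.007,-0.2,0],0.23],[[0,0,0],[0.007,-0.2,0],0.23],[[0,0,0],[0.007,-0.2,0],0.23]]'
python3 - <<'E'
from h import *
p,d=robot.snapshot("side")
cv2.imwrite("pics/a4.png",cv2.resize(p[110:370,190:340],(450,780)[::1],interpolation=cv2.INTER_CUBIC)[:590,:,::-1])
W=cloud("side",d);x,y,z=[W[...,i]for i in range(3)]
cx=(x-.5085)*.0345-y*.9994;cy=(x-.5085)*.9994+y*.0345
m=(cx>-.33)&(cx<0.07)&(z>.085)&(z<.11)&(cy<-.045)&(cy>-.1)
for lo in(-.3,-.25,-.2,.03):
    s=m&(cx>lo)&(cx<lo+.04); print(lo,s.sum(),np.percentile(cy[s],[5,50,95]) if s.sum() else 0)
E
```

```text
time: 6.7
tool_pos: [0.4748, 0.1584, 0.0707]
ee_rot: [3.141, -0.001, 1.605]
wrist_force: [-3.0, 5.0, -0.1]
width: 0.0721
finger_force: 2.6
time: 7.2
tool_pos: [0.4761, 0.1083, 0.0707]
ee_rot: [-3.141, -0.001, 1.605]
wrist_force: [-2.3, 4.7, 1.3]
width: 0.072
finger_force: 2.7
-0.3 74 [-0.06423348 -0.05994919 -0.05552858]
-0.25 70 [-0.06424971 -0.06003938 -0.05550952]
-0.2 64 [-0.06434224 -0.05997485 -0.05569972]
0.03 0 0
```

View pics/a4.png

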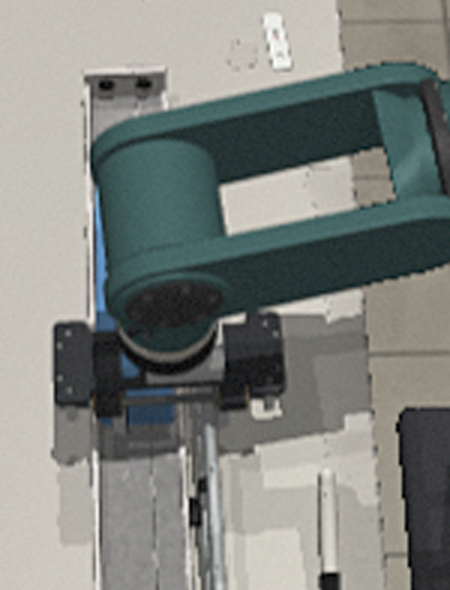

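The rack is moving with the finger and the bar is held at g of about 0.88. The rack's blue rear shows at about (150, 405) in the crop.

```bash
python3 -m handwheel '[[[0,0,0],[0.005,-0.2,0],0.23],[[0,0,0],[0.005,-0.2,0],0.23],[[0,0,0],[0.007,-0.2,0],0.23],[[0,0,0],[0.007,-0.2,0],0.23],[[0,0,0],[0.007,-0.2,0],0.23]]'
python3 -m handwheel '[[[0,0,0],[0.007,-0.2,0],0.23],[[0,0,0],[0.007,-0.2,0],0.23],[[0,0,0],[0.007,-0.2,0],0.23],[[0,0,0],[0.007,-0.2,0],0.23],[[0,0,0],[0.005,-0.1,0],0.23]]'
python3 -m handwheel '[[[0,0,0],[0.002,-0.06,0],0.23],[[0,0,0],[0.002,-0.06,0],0.23],[[0,0,0],[0.002,-0.06,0],0.23],[[0,0,0],[0.002,-0.06,0],0.23],[[0,0,0],[0,0,0],0.23]]'
```

```text
time: 7.75
tool_pos: [0.4776, 0.0587, 0.0706]
ee_rot: [-3.141, -0.001, 1.605]
wrist_force: [-2.2, 5.0, 1.0]
width: 0.073
finger_force: 2.8
time: 8.25
tool_pos: [0.4791, 0.0135, 0.0706]
ee_rot: [-3.141, -0.0, 1.604]
wrist_force: [-2.7, 4.8, 1.9]
width: 0.0727
finger_force: 2.9
time: 8.75
tool_pos: [0.4796, 0.0017, 0.0706]
ee_rot: [-3.141, 0.0, 1.605]
wrist_force: [-2.7, 3.7, 1.5]
width: 0.0724
finger_force: 2.7
```

```bash
python3 -m handwheel '[[[0,0,0],[0.002,-0.06,0],0.23],[[0,0,0],[0.002,-0.06,0],0.23],[[0,0,0],[0.002,-0.04,0],0.23],[[0,0,0],[0,0,0],0.23]]'
python3 -m handwheel '[[[0,0,0],[0.002,-0.04,0],0.23],[[0,0,0],[0.002,-0.04,0],0.23],[[0,0,0],[0,0,0],0.23]]'
```

```text
time: 9.15
tool_pos: [0.48, -0.0061, 0.0705]
ee_rot: [-3.141, -0.0, 1.605]
wrist_force: [-2.7, 4.4, 2.3]
width: 0.0722
finger_force: 2.8
time: 9.45
tool_pos: [0.4802, -0.01, 0.0706]
ee_rot: [-3.141, -0.0, 1.605]
wrist_force: [-3.3, 4.2, 2.5]
width: 0.0725
finger_force: 2.8
```

```bash
python3 -m handwheel '[[[0,0,0],[0,-0.04,0],0.23],[[0,0,0],[0,0,0],0.23]]'
python3 -m handwheel '[[[0,0,0],[0,-0.04,0],0.23],[[0,0,0],[0,0,0],0.23]]'
python3 -m handwheel '[[[0,0,0],[0,-0.04,0],0.23],[[0,0,0],[0,0,0],0.23]]'
```

```text
time: 9.65
tool_pos: [0.4802, -0.0119, 0.0706]
ee_rot: [-3.141, -0.0, 1.605]
wrist_force: [-2.3, 4.2, 2.2]
width: 0.0723
finger_force: 2.9
time: 9.85
tool_pos: [0.4801, -0.0139, 0.0706]
ee_rot: [-3.141, -0.0, 1.605]
wrist_force: [-2.6, 4.5, 2.1]
width: 0.0723
finger_force: 2.9
time: 10.05
tool_pos: [0.4801, -0.0155, 0.0706]
ee_rot: [-3.141, -0.001, 1.606]
wrist_force: [-2.6, 5.4, 1.6]
width: 0.0724
finger_force: 3.9
```

```bash
python3 -m handwheel '[[[0,0,0],[0,-0.03,0],0.23],[[0,0,0],[0,0,0],0.23]]'
python3 -m handwheel '[[[0,0,0],[0,-0.03,0],0.23],[[0,0,0],[0,0,0],0.23]]'
```

```text
time: 10.25
tool_pos: [0.4801, -0.0156, 0.0706]
ee_rot: [-3.141, -0.004, 1.606]
wrist_force: [-3.8, 8.6, 2.9]
width: 0.0724
finger_force: 5.3
time: 10.45
tool_pos: [0.4801, -0.0157, 0.0706]
ee_rot: [-3.141, -0.007, 1.607]
wrist_force: [-2.9, 12.5, 2.9]
width: 0.0725
finger_force: 7.1
```

The force rises and the position stops, so the rack is home. I back off along the channel, then release the gate and go up.

```bash
python3 -m handwheel '[[[0,0,0],[-0.007,0.2,0],0.23],[[0,0,0],[-0.007,0.25,0],0.23],[[0,0,0],[-0.007,0.25,0],0.23],[[0,0,0],[-0.007,0.25,0],0.23],[[0,0,0],[-0.007,0.25,0],0.23]]'
python3 -m handwheel '[[[0,0,0],[-0.15,0,0],0.23],[[0,0,0],[-0.15,0,0],0.23],[[0,0,0],[-0.15,0,0],0.23],[[0,0,0],[-0.15,0,0],0.23],[[0,0,0],[-0.07,0,0],0.23]]'
python3 -m handwheel '[[[0,0,0],[0,0,0],0.23],[[0,0,0],[0,0,0],0.23]]'
```

```text
time: 10.95
tool_pos: [0.4786, 0.0418, 0.0704]
ee_rot: [-3.141, 0.001, 1.605]
wrist_force: [-2.8, -1.8, 0.4]
width: 0.0722
finger_force: 1.4
time: 11.45
tool_pos: [0.4453, 0.0406, 0.071]
ee_rot: [3.139, 0.001, 1.605]
wrist_force: [0.9, 0.3, 0.4]
width: 0.0726
finger_force: 0.0
time: 11.65
tool_pos: [0.4459, 0.0407, 0.071]
ee_rot: [3.14, 0.0, 1.605]
wrist_force: [0.1, 0.2, 0.4]
width: 0.0724
finger_force: 0.0
```

```bash
python3 -m handwheel '[[[0,0,0],[0,0,0.3],0.23],[[0,0,0],[0,0,0.5],0.23],[[0,0,0],[0,0,0.7],0.23],[[0,0,0],[0,0,0.7],0.23],[[0,0,0],[0,0,0.7],0.23]]'
python3 -m handwheel '[[[0,0,0],[-0.6,0.6,0],0.23],[[0,0,0],[-0.6,0.6,0],0.23],[[0,0,0],[-0.3,0.6,0],0.23],[[0,0,0],[0,0,0],0.23],[[0,0,0],[0,0,0],0.23]]'
python3 - <<'E'
from h import *
p,d=robot.snapshot("top")
cv2.imwrite("pics/a5.png",cv2.resize(p[130:260,60:400],(780,298),interpolation=cv2.INTER_CUBIC)[:,:,::-1])
W=cloud("top",d);x,y,z=[W[...,i]for i in range(3)]
cx=(x-.5085)*.0345-y*.9994;cy=(x-.5085)*.9994+y*.0345
h=cv2.cvtColor(p,cv2.COLOR_RGB2HSV);m=(h[...,0]>95)&(h[...,0]<120)&(h[...,1]>120)&(z>.06)&(z<.085)&(abs(cy)<.045)
print(np.percentile(cx[m],[1,99]),np.percentile(cy[m],[1,99]),np.median(z[m]))
m=(abs(cx-.05)<.03)&(cy<-.045)&(cy>-.1)&(z>.07)&(z<.11);print(np.median(cy[m]),np.median(z[m]))
E
```

```text
time: 12.15
tool_pos: [0.4456, 0.0408, 0.217]
ee_rot: [3.141, 0.0, 1.605]
wrist_force: [0.0, 0.3, -0.7]
width: 0.0724
finger_force: 0.0
time: 12.65
tool_pos: [0.3706, 0.1312, 0.2158]
ee_rot: [3.14, 0.0, 1.607]
wrist_force: [-0.4, 0.1, 0.2]
width: 0.0724
finger_force: 0.0
[0.02971936 0.23328735] [-0.03530476  0.0254532 ] 0.07556774610456696
-0.08645573250378971 0.07994103317757101
```

View pics/a5.png

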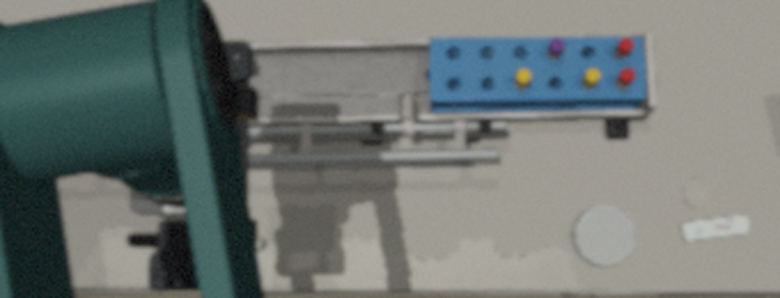

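The picture shows the rack against the end stop at crop x of about 645. The bar is back at y of about -86 (closed), the blade bars the channel at about (407, 110), and the dish and cassette are where they were. Handing in.

```bash
python3 -c "
from bench import robot
print(robot.close_job())"
```

```text
the job is handed in; nothing more can be done
None
```

The rack is home against the end stop, the gate has sprung shut behind it, and the dish and cassette are where they were (the arm partly hid the marker in the last picture, but nothing came near it); I handed the job in at about 13 s, and no verdict came back.

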